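Load the ink cartridge into the bench coder and clamp it home

TASK

Load the ink cartridge into the cradle of the bench coder: stand it in the open cradle and let go of it, then swing the hinged clamp over and press its bar down until the cartridge is driven firmly home on the hard stop inside, without crushing the cartridge. Leave the clamp closed and holding the cartridge, and do not disturb the label roll, the stamp or the card box.

Things in the scene. Friction and masses are not known exactly. Their poses are not given: they have to be found in the camera images.
- cartridge: Loose black ink cartridge, upright block 30 (x) x 64 (y) x 70 (z) mm, about 0.12 kg, grey grip ribs on its two broad faces (45 to 65 mm up), pale label below them. Origin at the centre of its underside, z up. Grip it across the 30 mm (x). It fits the cradle either way round, its x axis along the coder's x axis or opposite.
- coder: Fixed bench coder. Origin on the table below the centre of the cradle, z up; hinge and grey housing on its +x side, front on its -x side. Base plate 8 mm thick, x from -63 to 153, y +-65 mm. Housing x from 72 to 152 mm, 84 mm wide, 62 mm high; two hinge posts at x = 85, y = +-34 mm, 117 mm high.
- cradle_mouth (a point): Centre of the cradle's mouth, 53 mm above the table. Well 33 x 67 mm (x, y), 1.5 mm spare all round, lips flared. A spring lifter (2.4 N, +0.15 N/mm) first holds the cartridge with its underside 31 mm above the table. The hard stop below is hidden and not measured: its height differs, leaving the underside at 15 to 27 mm when home; find it by feel.
- clamp (a joint): Clamp angle, rad: 0 = level over the cradle, grows as it opens up and back; starts at 1.7 to 2.0 (upright, leaning back). The foot meets the cartridge near 0.1; home is between -0.12 and +0.06 depending on the hidden stop. Stiff friction hinge (0.85 N m): stays where left, then keeps the cartridge pressed with up to 12 N.
- clamp_hinge (a point): Point on the hinge axis midway between the posts: x = 85, y = 0, z = 106 mm in the coder's frame. The axis runs along the coder's y.
- clamp_bar (a point): Middle of the clamp's round black cross bar, 14 mm thick, 110 mm long along the coder's y, 175 mm from the hinge axis, on two side arms 86 mm apart; free space under it when closed. Push on the bar while it moves down: 4 N free; on the stop it rises by 3.8 N per mm; 11 to 15 N is firmly home, over 20 N crushes the cartridge. At rest the friction may hide up to 9 N of the push.
- presser: Rubber foot under the clamp's steel bridge, 85 mm from the hinge axis; rounded nose 16 mm thick, 44 mm long, tip 14 mm below the clamp's mid plane. Sprung in the clamp (16 N/mm, 5 mm travel); presses the middle of the cartridge's top. Origin in the clamp's mid plane, z away from the cartridge.
- label_roll: Bystander: white roll of labels standing on its flat side, 64 mm across, 38 mm high; origin at the centre of its underside.
- stamp: Bystander: small brown hand stamp, foot 22 x 46 mm, 64 mm high; origin at the centre of its underside.
- card_box: Bystander: grey and dark blue card box 58 x 96 x 31 mm; origin at the centre of its underside.
Mind the look-alikes: they are no part of the job. Leave any green or yellow look-alike of the cartridge alone.

How it is judged:
On the way, in this order (a step that is already met when the one before it is completed fails the run):
1. the cartridge stands in the cradle, let go of, with the clamp not yet on it (horizontal distance between cartridge and coder below 0.005 m and z of cartridge in the frame of coder below 0.034 m and angle between cartridge's own z axis and vertical below 0.2 rad and contact force between the fingers and cartridge below 0.1 N and value of joint clamp above 0.25 rad), for 0.2 s.
2. the clamp drives the cartridge home: its foot presses it with more than 10 N (contact force between presser and cartridge above 10 N and z of cartridge in the frame of coder below 0.029 m), for 0.1 s.
At the end, for the whole second after the job is handed in: The cartridge stands upright (within 0.1 rad) in the cradle, within 5 mm of its centre, its underside below 29 mm over the table, at rest; the clamp is closed (below 0.1 rad) and its foot still presses the cartridge with more than 5 N, which only the hard stop can bear (horizontal distance between cartridge and coder below 0.005 m and z of cartridge in the frame of coder below 0.029 m and angle between cartridge's own z axis and vertical below 0.1 rad and contact force between presser and cartridge above 5 N and value of joint clamp below 0.1 rad and linear speed of cartridge below 0.01 m/s); the robot touches nothing.
It fails at once if the clamp's foot crushes the cartridge (more than 40 N) (contact force between presser and cartridge above 40 N).
It fails at once if a bystander is disturbed (moved more than 20 mm) (distance of any of label_roll, stamp, card_box from where it was at the start of the episode above 0.02 m).
It also fails if it takes over 69 s, if anything falls off the work surface, if the arm or the gripper's body presses on something with over 40 N, if the wrist force passes 120 N, or if a joint passes its speed limit or range.

ROBOT

A 7-joint arm with a two-finger parallel gripper is mounted at the origin on a cart in front of the work surface, level with it; the furniture and walls round the work are solid. World frame = base frame: x ahead of the robot, y to its left, z up, the work surface at z = 0. Lengths are in m, angles in rad, forces in N, time in s.
With the tool pointing down it reaches from about 0.35 to 0.9 m from the base axis. Payload 19.9 kg.
Tool frame: the origin (TCP) lies between the finger pads; the fingertips stand 19 mm ahead of it and the grasp point (between the pads) is the TCP; z points along the fingers, y is the line along which they close (so a half turn about z gives the same grasp; the last joint's range is limited). The gripper opens to 94 mm and grips with 3 to 60 N. Pads are 16 mm wide; open, the fingers measure 119 mm over their backs; the gripper's body (75 mm by 177 mm) begins 78 mm behind the grasp point.
Start: joints at [-1.254, 0.417, -0.01, 1.614, 0.005, 1.111, -0.053], TCP at [0.219, 0.585, 0.224] pointing down, gripper open.
Joint ranges: [-2.81, 2.81], [-0.39, 2.02], [-1.27, 1.25], [0.06, 2.57], [-1.19, 4.33], [0.19, 2], [-2.82, 2.82]. Speed limits (rad/s): [1.89, 1.89, 2.39, 2.39, 3.01, 3.01, 3.01].

INTERFACE

Orientations are given as a 3x3 rotation matrix whose columns are the frame's x, y, z axes.
In Python, from rig import robot gives the robot as it stands. Calls block until the motion is done:
- robot.move_ptp(position, orientation): joint-space move of the TCP to a pose.
- robot.move_linear(position, velocity=0.15, frame=None, threshold=None): straight line of the TCP; frame=None keeps the orientation; velocity is the mean speed in m/s. With threshold (N) it stops when the force on the tool has changed by that much, and returns True; else False.
- robot.goto_joints(angles): joint-space move.
- robot.gripper_to(opening): finger opening in m; the grip force is fixed at half the most; returns when the fingers have stopped.
- robot.pause(seconds).
- robot.ik(position, orientation): joint angles nearest the present ones, or None.
- robot.get_state(): the state.
- robot.grab_frame(name): name is "scene" or "top"; returns the picture (480x640x3 uint8, red, green, blue); there is no depth.
- robot.camera_info(name): a dict with "fx", "fy", "cx", "cy" (pixels), "rvec" (rotation vector, rad) and "tvec" (3), from world to camera coordinates, as OpenCV has them. Camera axes: x right, y down, z forward; pixel columns grow to the right and rows downward; lengths in m; the calibration is good to about 2 mm. A picture is of the moment at which its call begins. camera_info takes no time and is no camera call.
A pose or a line that the arm cannot do raises robot.PlanningError and nothing moves.
- robot.sign_off(): hands the job in; it is judged then, once.
The state is a dict: "time": time; "qpos": joint angles; "joint_vel": joint speeds; "effort": joint torques, N m; "ee_pos": TCP position; "tool_rot": TCP orientation; "force": force on the tool from outside, world axes, zero at the start; "moment": the same for the moment, N m; "opening": finger opening in m; "grasp_force": force on a finger pad.
Only numpy, scipy, OpenCV 4.12 (cv2) and the standard library are available. Lean on these libraries where they do the work, as an engineer would, in place of code of your own. Each camera call takes 0.05 s, during which the arm holds its last target. There are 200 camera calls.

## Working session

There is one attempt and no reset: what is moved stays moved. The work goes in short steps, each a Python script; the robot and the scene stay as the last script left them, time stands still between calls to the robot, and variables do not carry over. Pictures are saved under pics/ and viewed, at most 10 in all, crops included, and the job is handed in when it is done.

```bash
ls; mkdir -p pics
cat > h.py <<'E'
import numpy as np, cv2
from rig import robot
def cam(n):
    c=robot.camera_info(n); K=np.array([[c['fx'],0,c['cx']],[0,c['fy'],c['cy']],[0,0,1.]])
    return K,cv2.Rodrigues(np.array(c['rvec'],float))[0],np.array(c['tvec'],float).ravel()
def ray(n,uv):
    K,R,t=cam(n); d=R.T@np.linalg.inv(K)@np.array([uv[0],uv[1],1.]); return -R.T@t,d/np.linalg.norm(d)
def onz(n,uv,z):
    o,d=ray(n,uv); return o+d*(z-o[2])/d[2]
def tri(a,b):
    (o,d),(p,e)=ray('scene',a),ray('top',b)
    s=np.linalg.lstsq(np.c_[d,-e],p-o,rcond=None)[0]; A,B=o+s[0]*d,p+s[1]*e
    return (A+B)/2,np.linalg.norm(A-B)
def proj(n,X):
    K,R,t=cam(n); x=K@(R@np.array(X,float)+t); return x[:2]/x[2]
def snap(n,f):
    im=robot.grab_frame(n); cv2.imwrite('pics/'+f,im[:,:,::-1]); return im
E
python3 - <<'E'
from h import *
for n in('scene','top'):
    snap(n,n+'0.png'); K,R,t=cam(n); print(n,K[0,0],-R.T@t,R[2])
E
```

```text
pics
scene 570.524942259973 [-0.04566491 -0.17998982  0.81681724] [ 0.57992661  0.31962079 -0.7493515 ]
top 459.2450985881466 [0.38210657 0.10441811 0.93734349] [ 0.1358859  -0.00748027 -0.99069625]
```

View pics/scene0.png

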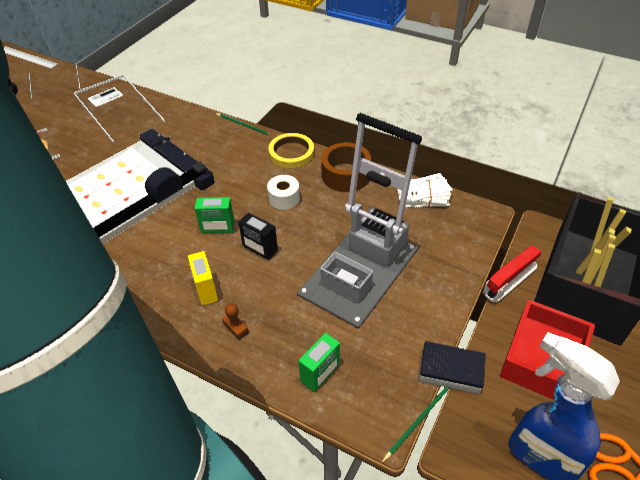

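View pics/top0.png

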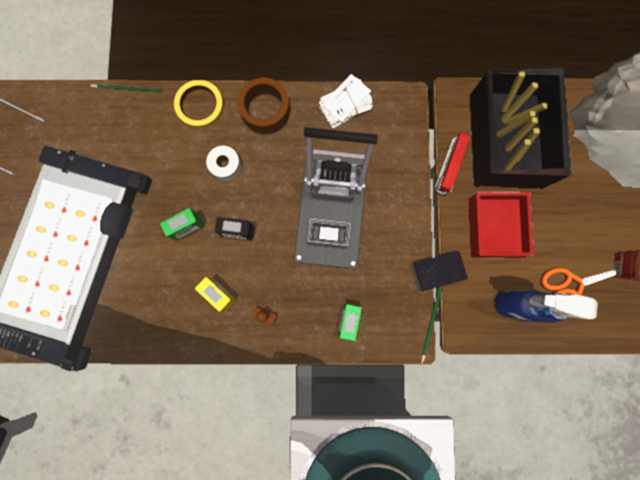

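The cartridge candidates are: black at scene (258,236) / top (234,229), green at scene (214,216) and (320,362), yellow at scene (203,278). The black one fits the description. I'll confirm it with an enlarged crop.

Run:
```python
from h import *
a=cv2.imread('pics/top0.png')[115:275,185:385]; cv2.imwrite('pics/c1.png',cv2.resize(a,None,fx=3.75,fy=3.75,interpolation=cv2.INTER_CUBIC))
a=cv2.imread('pics/scene0.png')[200:330,225:425]; cv2.imwrite('pics/c2.png',cv2.resize(a,None,fx=4,fy=4,interpolation=cv2.INTER_CUBIC))
```

```text
(no output)
```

View pics/c1.png

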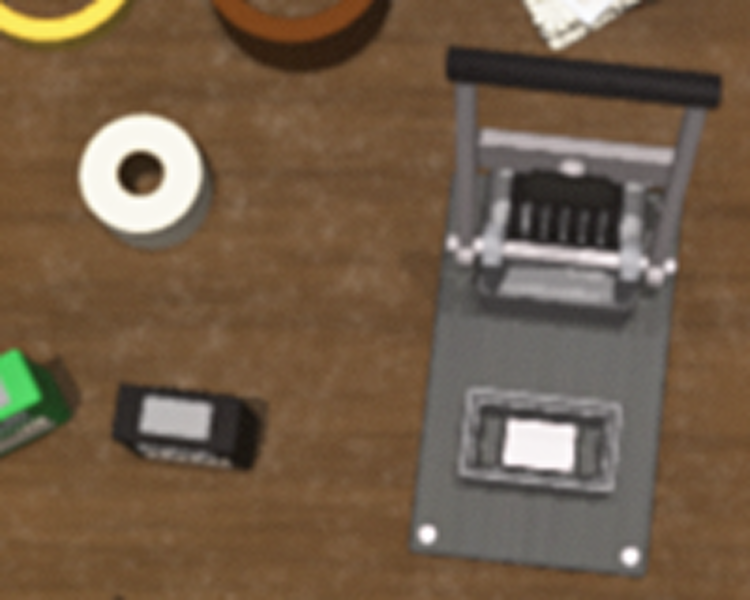

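View pics/c2.png

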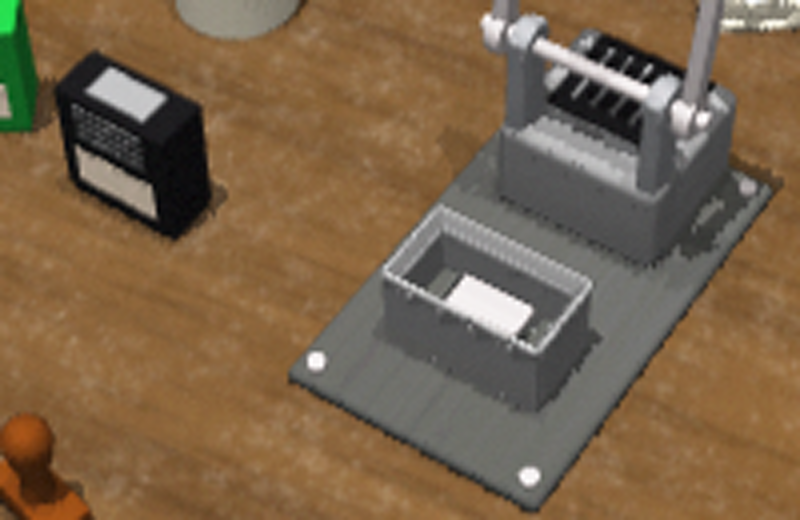

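The crops confirm it: the black block with grey ribs and a pale label is the cartridge. The coder's front points toward the robot, and its hinge is at +x. The label on the cartridge's top is at about top (232,226) / scene (256,224), and the front screws are at top (298.5,257) and (352.7,263).

Run:
```python
from h import *
def c1(x,y): return np.array([(x+.5)/3.75-.5+185,(y+.5)/3.75-.5+115])
def c2(x,y): return np.array([(x+.5)/4-.5+225,(y+.5)/4-.5+200])
T=cv2.imread('pics/top0.png');S=cv2.imread('pics/scene0.png')
def blob(im,uv,r,th):
    u,v=np.round(uv).astype(int); g=im[v-r:v+r+1,u-r:u+r+1].min(2).astype(float)
    n,l,st,ce=cv2.connectedComponentsWithStats((g>th).astype(np.uint8)); k=1+np.argmax(st[1:,4])
    pts=np.argwhere(l==k)[:,::-1]; w=g[l==k]-th
    rc=cv2.minAreaRect(pts.astype(np.float32))
    return (pts*w[:,None]).sum(0)/w.sum()+[u-r,v-r],st[k,4],rc[1],rc[2]
# screws
s=[];
for a,b in (((427,534),(316,361)),((630,556),(529,476))):
    p=blob(T,c1(*a),4,130)[0]; q=blob(S,c2(*b),4,130)[0]
    print('screw',p,q,onz('top',p,.009),onz('scene',q,.009),tri(q,p)); s.append((onz('top',p,.009)+onz('scene',q,.009))/2)
d=s[0]-s[1]; yaw=np.arctan2(d[1],d[0])-np.pi/2; print('screw yaw',yaw,np.linalg.norm(d))
rim=[(472,388),(620,405),(612,494),(460,480)]
P=np.array([onz('top',c1(*r),.053) for r in rim]); print('rim',P.mean(0)); e=P[0]+P[3]-P[1]-P[2]; print(np.arctan2(e[1],e[0])-np.pi/2,np.linalg.norm(e)/2)
rs=[(443,207),(592,286),(540,352),(384,270)]
P=np.array([onz('scene',c2(*r),.053) for r in rs]); print('rimS',P.mean(0)); e=P[0]+P[3]-P[1]-P[2]; print(np.arctan2(e[1],e[0])-np.pi/2,np.linalg.norm(e)/2)
A=onz('top',c1(448,65),.28);B=onz('top',c1(719,90),.28);print('bar',A,B)
p,q=blob(T,c1(176,418),14,90),blob(S,c2(126,95),7,120); print(p,q,onz('top',p[0],.07),onz('scene',q[0],.07),tri(q[0],p[0]))
for n,f,cs in(('top',c1,[(118,384),(243,398)]),('scene',c2,[(97,51),(205,103),(165,130),(58,84)])):
    P=np.array([onz(n,f(*r),.07) for r in cs]); e=P[0]-P[1]
    if n=='scene': e=(P[0]+P[3]-P[1]-P[2])/2; 
    print(n,P.mean(0),np.linalg.norm(e),np.arctan2(e[1],e[0])-np.pi/2 )
```

```text
screw [298.48716486 256.99714775] [303.59554513 289.73036342] [0.4644737  0.14512184 0.009     ] [0.46709955 0.14663538 0.009     ] (array([0.46411426, 0.14484262, 0.01362225]), np.float64(0.00018361325226551398))
screw [352.61415525 262.90011416] [356.90171607 318.59698388] [0.45302131 0.03543811 0.009     ] [0.45545917 0.03664043 0.009     ] (array([0.45277647, 0.03563061, 0.01319054]), np.float64(0.0002799158246896722))
screw yaw -0.10473599606211881 0.11044455512797301
rim [0.5088667  0.08458125 0.053     ]
-0.09880469529041314 0.07822814864187551
rimS [0.51190341 0.08445081 0.053     ]
-0.12439410323477351 0.0785330413136961
bar [0.62730947 0.12695838 0.28      ] [0.61774243 0.01927908 0.28      ]
(array([231.43693294, 225.99617982]), np.int32(195), (18.729244232177734, 10.418916702270508), 7.125016689300537) (array([256.06003797, 223.07225914]), np.int32(126), (15.652477264404297, 8.049844741821289), 26.56505012512207) [0.51776811 0.27102114 0.07      ] [0.51991872 0.27204386 0.07      ] (array([0.51736429, 0.27024104, 0.07324608]), np.float64(0.0003748818210568931))
top [0.5315172  0.26891511 0.07      ] 0.06424355127062344 -0.10742301513737096
scene [0.5220955  0.27071311 0.07      ] 0.05997558565372687 -0.06176702450364302
```

```bash
cat >> h.py <<'E'
YAW=-0.105
cx=np.array([np.cos(YAW),np.sin(YAW),0]); cy=np.array([-np.sin(YAW),np.cos(YAW),0]); ez=np.array([0,0,1.])
def C(x,y,z,o=(0.5104,0.0852)): return np.array([*o,0])+x*cx+y*cy+z*ez
def down(y): # tool z down, tool y along y
    return np.column_stack([np.cross(y,-ez),y,-ez])
def best(y,p):
    c=[(abs(q[6]),s) for s in(1,-1) if (q:=robot.ik(p,down(s*y))) is not None]; return down(min(c)[1]*y)
E
python3 - <<'E'
from h import *
s=robot.get_state(); print(s['time'],s['tool_rot'],s['force'])
p=np.array([.5188,.2715,.055]); R=best(cy,p+.1*ez); print(R[:,1],robot.ik(p,R))
robot.gripper_to(.080)
robot.move_ptp(p+.10*ez,R)
print(robot.move_linear(p,.1,threshold=8))
robot.gripper_to(.05); s=robot.get_state(); print(s['opening'],s['grasp_force'],s['ee_pos'])
robot.move_linear(p+.12*ez,.15)
robot.move_linear(C(0,0,.16),.2)
s=robot.get_state(); print(s['opening'],s['grasp_force'],s['ee_pos'],s['force'],s['time'])
a=snap('scene','s1.png');b=snap('top','t1.png')
a=cv2.resize(a[170:330,270:430],None,fx=2.5,fy=2.5,interpolation=2);b=cv2.resize(b[150:310,250:410],None,fx=2.5,fy=2.5,interpolation=2)
cv2.imwrite('pics/m1.png',np.hstack([a,b])[:,:,::-1])
E
```

```text
0.1 [[-9.36338685e-01  3.51097959e-01 -3.00267744e-04]
 [ 3.51098079e-01  9.36338132e-01 -1.02050273e-03]
 [-7.71442886e-05 -1.06095962e-03 -9.99999434e-01]] [-0.15257725  0.29087184  0.49730678]
[0.10480717 0.99449256 0.        ] [-0.60447053  0.55996491  0.09015201  1.83969399 -0.07059204  0.74500606
  0.98969829]
False
0.06378420741758618 29.931212961673737 [0.51898299 0.27163745 0.05538498]
0.06373252377532501 29.931447207927704 [0.51038622 0.08623754 0.15995461] [-0.55552472 -0.5478409  -0.56062826] 5.75
```

View pics/m1.png

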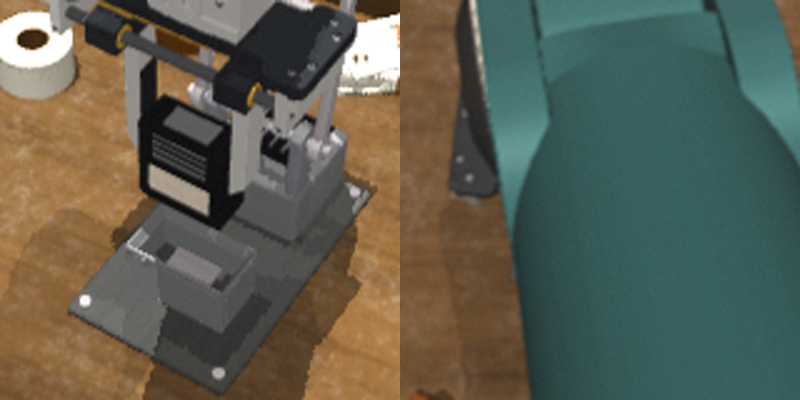

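The cartridge hangs upright over the cradle, with its top label near scene (347,220). I'll check its offset from the cradle in the scene camera, using the earlier scene rim fix of (0.5119, 0.0845).

Run:
```python
from h import *
S=cv2.imread('pics/s1.png'); x0,y0=330,208
sub=S[y0:y0+24,x0:x0+40].min(2)
m=((sub>75)&(sub<150)).astype(np.uint8)
n,l,st,ce=cv2.connectedComponentsWithStats(m)
for k in range(1,n):
    if st[k,4]>40:
        u=ce[k]+[x0,y0]; print(u,st[k],onz('scene',u,.175))
print(robot.get_state()['ee_pos'],C(0,0,.16), proj('scene',C(0,0,.175)+[.0012,0,0]))
g=S[y0:y0+24,x0:x0+34].max(2)
print('\n'.join(' '.join('%3d'%v for v in r) for r in g[::1]))
```

```text
[360.09130435 218.2826087 ] [  9   0  31  24 230] [0.52345771 0.06918707 0.175     ]
[346.71257485 219.79640719] [  6   5  23  15 167] [0.51099993 0.0863009  0.175     ]
[0.51040217 0.08632484 0.15996148] [0.5104 0.0852 0.16  ] [347.51729832 219.78180446]
 26  23  60 153  95  48  47  95 122 145 173 167 163 163 165 155 155 165 174 183 129 132 171 145 148  39  30  30  29  27  27  31  31  29
 24  25  55  91  29  21  23  20  48  70 102 133 156 161 168 153 142 153 164 165 122 124 136 151 150  31  30  31  29  32  32  31  32  30
 22  21  32  28  19  18  17  16  18  19  33  61  95 138 160 145 126 139 151 143 120 106 120 146 146  89  50  27  29  30  30  32  32  29
 25  21  20  19  21  21  16  17  17  19  18  16  31  65  95 128 122 124 138 130 121 107  98 116 134 132 110  60  51  26  30  30  30  31
 22  17  20  18  17  20  18  18  17  18  34  60  29  19  28  65  80  92 121 127 121 108  95  97 106 114 113  92 104  90  49  28  30  29
 16  19  19  19  20  18  17  19  18  33  80  87  80  58  28  20  33  45  77 106 131 112  95  95  97 103 101  95  99 110 111 121  74  30
 17  18  17  16  19  18  17 
[... 1719 characters left out ...]
  13  20  24  84 147
 21  45  58  75  59  32  39  45  57  72  41  17  17  20  20  15  17  18  21  23  43  59  79  65  29  16  22  21  19  19  20  24  87 145
 22  58  40  49  45  58  59  36  39  54  62  70  40  16  19  18  19  17  19  19  19  25  40  32  20  19  20  19  19  21  15  27 106 146
 22  58  74  56  33  36  47  58  57  34  38  53  63  71  42  19  18  17  18  20  20  16  18  19  20  16  17  21  20  19  18  26 113 146
 20  40  49  56  74  56  33  36  44  60  56  34  39  52  63  69  42  15  18  17  20  21  20  19  20  19  18  22  20  17  19  28 113 145
 21  74  58  36  48  59  75  58  33  37  48  56  55  34  37  52  63  71  40  16  18  16  16  20  15  19  19  18  18  19  19  27 115 144
```

Run:
```python
from h import *
o=(.5112,.0846)
robot.move_linear(C(0,0,.135,o),.1)
h=robot.move_linear(C(0,0,.0865,o),.04,threshold=6)
s=robot.get_state(); print(h,s['ee_pos'],s['force'],s['moment'],s['time'])
```

```text
False [0.51137023 0.08463538 0.08672615] [-0.65762389  0.33222491 -1.11940074] [-0.01279642  0.00337166 -0.03611121] 7.6083
```

Run:
```python
from h import *
o=(.5112,.0846)
robot.gripper_to(.084); robot.move_linear(C(0,0,.20,o),.15)
robot.move_linear(C(0,.12,.30,o),.2)
s=robot.get_state(); print(s['force'],s['time'])
a=snap('scene','s2.png');b=snap('top','t2.png')
a=cv2.resize(a[100:340,260:440],None,fx=2.2,fy=2.2,interpolation=2);b=cv2.resize(b[110:290,265:400],None,fx=2.9333,fy=2.9333,interpolation=2)
print(a.shape,b.shape); cv2.imwrite('pics/m2.png',np.hstack([a,b])[:,:,::-1])
```

```text
[ 0.25296099 -0.60804225 -0.19694484] 9.9833
(528, 396, 3) (528, 396, 3)
```

View pics/m2.png

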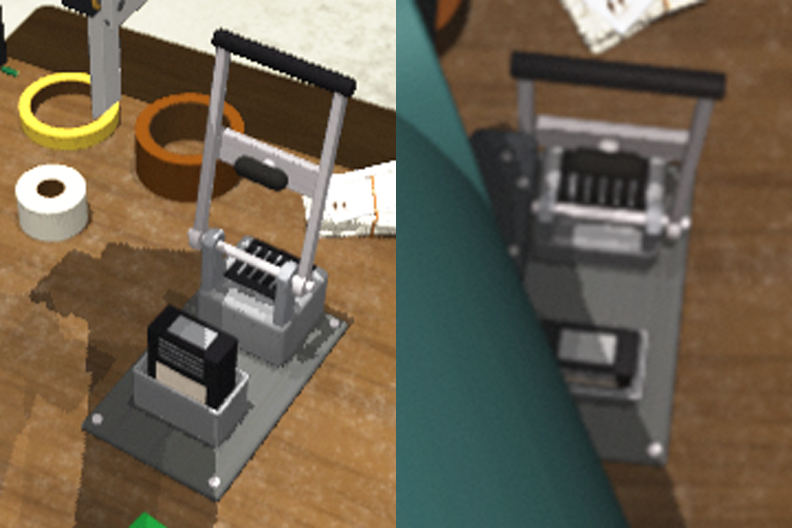

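The cartridge stands in the cradle. Next I'll fix the bar's position, then straddle it and swing it over along its arc.

```bash
cat > sw.py <<'E'
from h import *
o=(.5112,.0850); H=C(.085,0,.106,o)
b,e=tri(np.array([389.1,128.2]),c:=np.array([(583.5+.5)/3.75-.5+185,(77.5+.5)/3.75-.5+115]))
th=np.arctan2(b[2]-H[2],-(b-H)@cx); print('bar',b,e,'r',np.linalg.norm((b-H)[[0,2]]),'th',th,'y',(b-H)@cy)
def bar(t): return H-.175*np.cos(t)*cx+.175*np.sin(t)*ez
E
python3 - <<'E'
from sw import *
robot.move_linear(robot.get_state()['ee_pos']+[0,0,.1],.25)
p=bar(th)+.004*ez; R=best(cx,p+.1*ez); print(R[:,1],robot.ik(p+.08*ez,R), robot.ik(bar(.6),R))
robot.gripper_to(.05)
robot.move_ptp(p+.09*ez,R)
print(robot.move_linear(p,.1,threshold=6)); s=robot.get_state(); print(s['ee_pos'],s['force'],s['time'])
E
```

```text
bar [0.62324777 0.07243684 0.27917027] 0.0014627257516377635 r 0.1753427125244567 th 1.7296775957733839 y -0.0007505608355849983
[ 0.99449256 -0.10480717  0.        ] [-0.4689624   0.35135204  0.41376704  1.43060843 -0.14116456  1.38895598
 -0.15721216] [-0.55830904  0.14685254  0.32029909  2.035845   -0.05599551  0.96699815
 -0.31441462]
False
[0.62356078 0.07321694 0.28346168] [0.02800336 0.55104214 0.31658714] 13.55
```

Run:
```python
from sw import *
robot.gripper_to(.026); print(robot.get_state()['opening'],robot.get_state()['grasp_force'])
for t in np.linspace(th,.62,10)[1:]:
    h=robot.move_linear(bar(t)+.004*ez,.12,threshold=25)
    s=robot.get_state(); print(round(t,2),h,np.round(s['force'],1),round(s['time'],2))
    if h: break
```

```text
bar [0.62324777 0.07243684 0.27917027] 0.0014627257516377635 r 0.1753427125244567 th 1.7296775957733839 y -0.0007505608355849983
0.025995559721992554 0.0
1.61 False [0.6 0.4 0.1] 14.46
1.48 False [-0.5  0.2 -0.7] 14.79
1.36 False [ 1.9 -0.1 -0.1] 15.12
1.24 False [ 0.2  0.3 -0.2] 15.46
1.11 False [ 0.2 -0.3 -0.2] 15.79
0.99 False [ 0.1  0.6 -0.4] 16.12
0.87 False [ 0.3 -0.2  1.1] 16.46
0.74 False [-0.1  0.4 -0.8] 16.79
0.62 False [ 0.2  0.2 -0.6] 17.12
```

Run:
```python
from h import *
a=snap('scene','s3.png'); cv2.imwrite('pics/m3.png',cv2.resize(a[60:340,240:460],None,fx=2.1,fy=2.1,interpolation=2)[:,:,::-1])
```

```text
(no output)
```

View pics/m3.png

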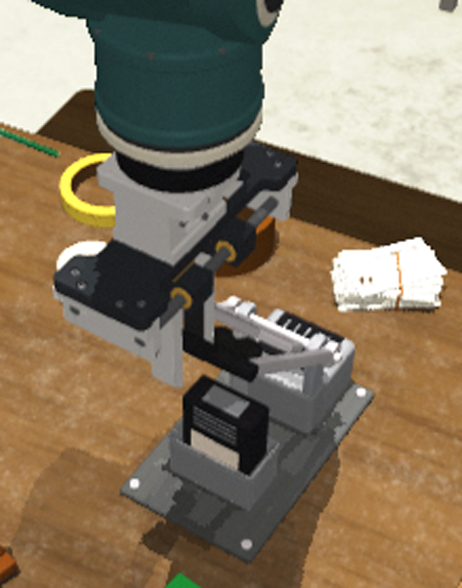

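The clamp is swung over to about 0.6 rad and the cartridge is still seated. Now I'll press the bar down from above with closed fingers.

Run:
```python
from sw import *
def st(m):
    s=robot.get_state(); print(m,np.round(s['ee_pos'],4),np.round(s['force'],1),round(s['time'],2))
robot.gripper_to(.05); p=robot.get_state()['ee_pos']
robot.move_linear(p+.07*ez,.15); robot.gripper_to(0)
u=.026*ez
robot.move_linear(bar(.58)+u+.02*ez,.1); st('above')
for t in(.5,.37,.25):
    print(robot.move_linear(bar(t)+u,.06,threshold=14)); st(t)
robot.move_linear(bar(.25)+u+.006*ez,.05); robot.pause(.3); st('off')
e=bar(-.16)+u+.006*cx*0
print(robot.move_linear(e,.012,threshold=13)); st('pressed')
```

```text
bar [0.62324777 0.07243684 0.27917027] 0.0014627257516377635 r 0.1753427125244567 th 1.7296775957733839 y -0.0007505608355849983
above [0.4503 0.0914 0.2482] [-0.  -0.6 -0.5] 19.73
True
0.5 [0.4449 0.0921 0.2307] [-3.   0.1  1. ] 20.1
True
0.37 [0.4444 0.0921 0.23  ] [-2.4  0.9  1.6] 20.32
True
0.25 [0.4432 0.0923 0.2283] [-3.6 -0.3  1.7] 20.57
off [0.4185 0.0947 0.1784] [-55.5  11.3  17.5] 22.03
True
pressed [0.4157 0.0948 0.172 ] [-6.   1.6  3.4] 23.53
```

The fingertips slid in front of the bar because it lagged behind the arc. I'll lift off and look again.

Run:
```python
from h import *
p=robot.get_state()['ee_pos']
robot.move_linear(p-.012*cx,.1); robot.move_linear(p-.012*cx+.1*ez,.15); robot.move_linear(p+.14*cy+.12*ez,.2)
s=robot.get_state(); print(s['ee_pos'],s['force'],s['time'],s['opening'])
a=snap('scene','s4.png'); snap('top','t4.png');cv2.imwrite('pics/m4.png',cv2.resize(a[160:340,280:440],None,fx=3.3,fy=3.3,interpolation=2)[:,:,::-1])
```

```text
[0.43032553 0.23285709 0.29160331] [ 0.23280912 -0.13732163 -1.29014392] 25.4833 0.00037860282364457856
```

View pics/m4.png

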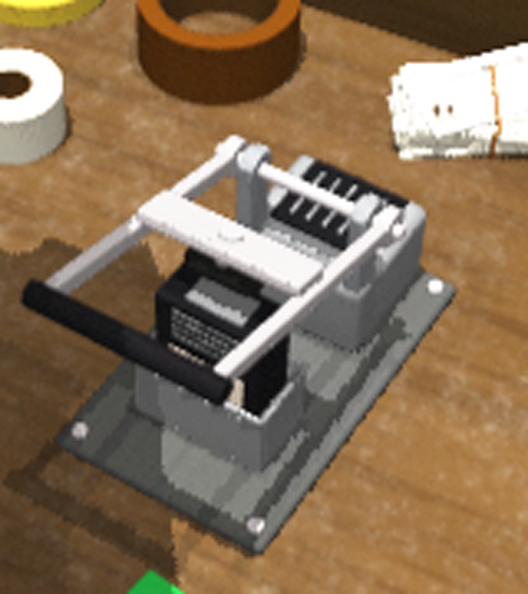

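The clamp is intact at roughly 0.3 rad, the cartridge is seated, and the bar's middle is at scene (318.8,262.9). I'll get its angle from that ray on the coder's mid plane.

Run:
```python
from sw import *
uv=np.array([128.5,340.5])/3.3+[280,160]
c,d=ray('scene',uv); P=c+d*((H-c)@cy)/(d@cy); v=P-H
print(P,'r',np.hypot(v@cx,v[2]),'th',np.arctan2(v[2],-v@cx))
for t in(.2,.25,.3,.35,.4):print(t,bar(t),(proj('scene',bar(t)+.055*cy)-[280,160])*3.3,(proj('scene',bar(t)-.055*cy)-[280,160])*3.3)
```

```text
bar [0.62324777 0.07243684 0.27917027] 0.0014627257516377635 r 0.1753427125244567 th 1.7296775957733839 y -0.0007505608355849983
[0.43173872 0.09337423 0.15032591] r 0.17075490027683923 th 0.262595470982798
0.2 [0.42516481 0.09406704 0.14076713] [ 24.75125558 313.05117469] [221.69047984 415.34769392]
0.25 [0.42710603 0.09386246 0.14929569] [ 26.08078161 298.61939186] [224.33397828 400.84956982]
0.3 [0.42946874 0.09361346 0.15771604] [ 27.97976161 283.59336215] [227.51774265 385.68870695]
0.35 [0.43224701 0.09332066 0.16600712] [ 30.45115102 268.01711075] [231.23987452 369.90870952]
0.4 [0.43543391 0.0929848  0.17414821] [ 33.49518493 251.93869373] [235.49570499 353.55767739]
```

```bash
cat > press.py <<'E'
from sw import *
u=.026*ez
def st(m):
    s=robot.get_state(); t=np.arcsin((s['ee_pos'][2]-.026-.106)/.175); print(m,np.round(s['ee_pos'],4),np.round(s['force'],1),'th %.3f'%t,round(s['time'],2)); return t
E
python3 - <<'E'
from press import *
robot.move_linear(bar(.27)+u+.06*ez,.2); robot.move_linear(bar(.27)+u+.012*ez,.08); robot.pause(.2); st('above')
e=bar(-.16)+u
print(robot.move_linear(e,.012,threshold=11)); st('stop1')
E
```

```text
bar [0.62324777 0.07243684 0.27917027] 0.0014627257516377635 r 0.1753427125244567 th 1.7296775957733839 y -0.0007505608355849983
above [0.4282 0.0939 0.1911] [ 0.8  0.3 -0.4] th 0.344 27.43
True
stop1 [0.4255 0.0941 0.1386] [-0.1 -0.3  5.1] th 0.038 31.53
```

Run:
```python
from press import *
p=robot.get_state()['ee_pos']; robot.move_linear(p+.004*ez,.03); robot.pause(.2); st('off')
for th_ in (10,13.5):
    q=robot.get_state()['ee_pos']
    print(robot.move_linear(p-.012*ez,.008,threshold=th_)); st(th_)
    if th_==10: robot.move_linear(p+.004*ez,.03); robot.pause(.2); st('off')
```

```text
bar [0.62324777 0.07243684 0.27917027] 0.0014627257516377635 r 0.1753427125244567 th 1.7296775957733839 y -0.0007505608355849983
off [0.4255 0.0941 0.1425] [-0.5 -0.2  0.3] th 0.060 32.02
True
10 [0.4255 0.0942 0.1389] [-1.4  0.1  6.7] th 0.040 32.82
off [0.4254 0.0941 0.1425] [-0.3 -0.   0.1] th 0.060 33.29
True
13.5 [0.4254 0.0941 0.1381] [-1.5  0.1  6.9] th 0.035 34.17
```

The force rose about 4 N/mm between two presses at the same height, so the bar is on the hard stop (about 0.035 rad). I'll do one last firm press, hold, retreat and check.

Run:
```python
from press import *
p=robot.get_state()['ee_pos']; robot.move_linear(p+.003*ez,.03); robot.pause(.2)
print(robot.move_linear(p-.006*ez,.008,threshold=14.3)); st('press'); robot.pause(.4); st('held')
robot.move_linear(p+.12*ez,.12); robot.move_linear(p+.15*cy+.14*ez,.2); st('away')
a=snap('scene','s5.png'); cv2.imwrite('pics/m5.png',cv2.resize(a[140:380,200:480],None,fx=2.4,fy=2.4,interpolation=2)[:,:,::-1])
```

```text
bar [0.62324777 0.07243684 0.27917027] 0.0014627257516377635 r 0.1753427125244567 th 1.7296775957733839 y -0.0007505608355849983
True
press [0.4254 0.0942 0.1378] [-1.   0.   7.5] th 0.033 35.23
held [0.4253 0.0942 0.1378] [-1.8 -0.8  7.3] th 0.033 35.62
away [0.4412 0.2421 0.2778] [ 0.4 -0.9  0.5] th 0.985 37.68
```

View pics/m5.png

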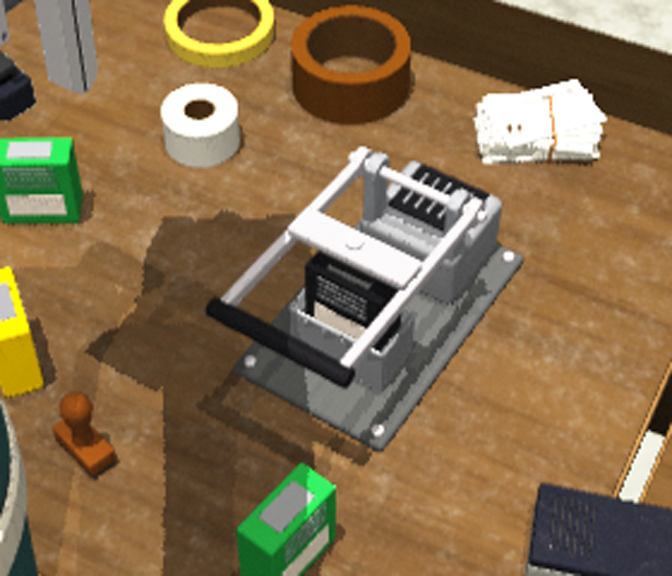

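The clamp is closed over the upright cartridge, with the bar's middle at scene (317,282), about 0.05 rad. The roll, stamp and box are in their places and the robot is clear.

```bash
python3 -c "
from rig import robot
print(robot.sign_off())"
```

```text
the job is handed in; nothing more can be done
None
```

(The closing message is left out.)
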